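# Clamp a tube rack on the indexer, turn it to the reader and release it

## Robot

A 6-joint arm with a two-finger parallel gripper is mounted at the origin on the work surface. World frame = base frame: x ahead of the robot, y to its left, z up, the work surface at z = 0. Lengths are in mm, angles in degrees, forces in N, time in s.
With the tool pointing down it reaches from about 350 to 850 mm from the base axis. Payload 8.1 kg.
Tool frame: the origin (TCP) lies on the front face of the gripper's body, between the roots of the fingers; the fingertips stand r.finger_overhang ahead of it and the grasp point (between the pads) lies 54 mm ahead of it (r.finger_overhang is the distance from the TCP to the fingertips, in mm); y points along the fingers, z is the direction in which the jaws open and shut, and the axes are right-handed (so a half turn about y gives the same grasp; the last joint's range is limited). The gripper opens to 85 mm and grips with 20 to 120 N. Pads are 22 mm wide; open, the fingers measure 114 mm over their backs; the gripper's body (76 mm by 85 mm) begins 54 mm behind the grasp point. The pads swing forward as they close: fully open they stand 13 mm farther back than shut.
Start: joints at [-75.481, 7.471, 85.268, -0, 87.261, -4.893], TCP at [199.434, -565.891, 303.892] pointing down, gripper open.
Joint ranges: [-169.43, 169.43], [-51.17, 129.36], [1.28, 143.12], [-76.62, 256.62], [0, 156.53], [-152.29, 152.29]. Speed limits (degrees/s): [136.94, 136.94, 159.86, 180, 180, 180].

## Interface

Orientations are given as [roll, pitch, yaw] about the fixed x, y, z axes, in that order (R = Rz(yaw) Ry(pitch) Rx(roll)).
In Python, from bench import r gives the robot as it stands. The module is installed in compiled form; this text tells all that it offers.
- The arm moves only by the tool arm_command, never from a script. Its argument "increments" is a list of rows, each a list of 6 numbers: the shift along the tool's x, y, z in m, then the turn, a rotation vector about the tool's x, y, z in rad. In form: [[tx, ty, tz, wx, wy, wz], ...]. A call has exactly 10 rows; each row is the pose to reach, as a shift and turn from the pose commanded when the call began, along the tool's axes at that moment; what a row does not reach only later rows make up. A row lasts 1/8 s, in which the tool goes at most 62.5 mm and 10.7 degrees, less where a joint would pass 70% of its speed; a pose out of reach is approached as far as the arm can. A call with a gripper value outside its range is refused whole. "jaw" is the gripper's target within -1 to 1 (shut at 1, half-way at 0, fully open at -1), set as the call begins (left out, the last holds). The fingers move at their own pace and stop on an object; "force" is the grip in N (left out, the last holds). Time passes only in rows, so rows that repeat a pose let the fingers close, or fill a call up. It gives the time, the measured TCP pose, the force and the opening at its end, in the units of the state.
- r.sense(): the state, without advancing time (a new reading comes with each control period).
- r.snapshot(name): name is "side" or "top"; returns the picture (420x560x3 uint8, red, green, blue); there is no depth.
- r.camera_model(name): a dict with "intrinsics" (3x3 intrinsics, pixels), "distortion" ([k1, k2, p1, p2, k3] as OpenCV has them; the pictures are not rectified), "cam_to_world" (4x4, takes a point from camera to world coordinates). Camera axes: x right, y down, z forward; pixel columns grow to the right and rows downward; lengths in mm; the calibration is good to about 2 mm. A picture is of the moment at which its call begins. camera_model takes no time and is no camera call.
- r.hand_in(): hands the job in, once; it reports no verdict.
Trained networks look in the newest picture that a camera, given by its name, has taken for a name from the list of things; names that differ only in an ending like _2 or _b are one class to them, and where a whole thing is asked for, a point or a joint stands for the part that bears it (a point fixed in the world has none). Each returns a list of dicts, best first, with "conf" (0 to 1); they miss things now and then, are a little off and sometimes report something else, mostly with a low value. They report only what shows in the picture. A call takes as long as a camera call. They do not tell look-alikes from the thing itself.
- r.trace(camera, target): "mask" (420x560 bool, what is visible of it) and "position" ([column, row] in pixels, amid what is visible of it).
- r.spot_point(camera, target): "position" ([column, row] in pixels: a listed point, or the origin of a listed thing).
The state is a dict: "time": time; "joint_pos": joint angles; "qd": joint speeds; "joint_efforts": joint torques, N m; "tool_pos": TCP position; "tcp_rot": TCP orientation; "ft_force": force on the tool from outside, world axes, zero at the start; "wrist_torque": the same for the moment, N m; "finger_gap": finger opening in mm.
Only numpy, scipy, OpenCV 4.12 (cv2) and the standard library are available. Lean on these libraries where they do the work, as an engineer would, in place of code of your own. Each camera call takes 0.05 s, during which the arm holds its last target.

## Task

Stand the small white tube rack on the turntable between the two open jaws of the bar clamp, lengthwise, and let go; then squeeze the clamp's sprung two-leaf trigger again and again until the jaws hold the rack firmly end to end, and let the trigger spring back. Push the turntable's post a quarter turn anticlockwise (seen from above) so that the table clicks into its second notch and the rack faces the reader, still clamped. Then press the clamp's release tab down until the jaw has sprung fully open, and leave the rack standing there; do not disturb the other things on the bench.

Things in the scene. Friction and masses are not known exactly. Their poses are not given: they have to be found in the camera images.
- rack: The tube rack to be read: white block with 4 x 3 wells and four short capped tubes, 72 mm (x) x 48 mm (y) x 45 mm high; the caps reach 64 mm, inside the outline. 0.15 to 0.31 kg, loose, to the robot's left. Origin: centre of its underside, z up. Take it across its 48 mm width.
- bed (a point): Loading place: point on top of the aluminium turntable (disc 284 mm across, top 40 mm over the bench) midway between the open jaws, turning with it. x runs along the clamp from the fixed jaw (face at x = -50 mm) to the moving jaw (face at +50 mm when open) and the trigger; z up. The rack's length goes along x. Jaws 36 mm high, the fixed one dark steel, 60 wide. Grey housing x = 78 to 174 mm, 50 wide, 36 high.
- axis_top (a point): The turntable's axis of rotation (vertical), at the top face of the disc. Axes as bed.
- turntable (a joint): Turntable angle, rad, growing anticlockwise seen from above: 0 at the loading notch (start), 1.571 at the second notch, where the rack faces the white reader head at the disc's edge. Stops at -0.2 and 1.85. Leaving a notch takes 5 to 7 N at the post, then 1 to 2 N; a sprung ball pulls it into a notch from about 0.05 rad away.
- post_top (a point): Top of the upright round post that turns the table: 16 mm across with a 19 mm black cap (its top 6 mm), 52 mm tall above the disc, 120 mm from the table's axis, on the clamp's +y side. Axes as bed. Can be pinched from above and led round the axis.
- trigger_mid (a point): Midway between the trigger's two black upright leaves, level with their tops, 84 mm above the disc. Axes as bed: leaves at x = -27 and +27 mm, 8 mm thick, 26 mm wide (y), 48 mm above the housing; 62 mm over their outer faces. Squeezed along x from above, each moves in 13.2 mm (to 35.6 mm over all) and springs back. 4 N, up to 18 N when tight; force limited inside: squeeze fully.
- trigger (a joint): How far each trigger leaf has moved in, m: 0 at rest, 0.0132 fully squeezed. Sprung back to 0.
- jaw (a joint): How far the moving jaw has walked to the fixed jaw, m: 0 open, at most 0.048. A full squeeze walks it 12 mm, a partial one less (6 mm teeth); a ratchet holds it. It pushes the rack onto the fixed jaw; its sprung pad touches by about 0.028, firmly tight at about 0.036 after 3 or 4 squeezes. While the release tab is held down it springs back to 0 in about 1 s.
- jaw_pad: Black rubber pad on the moving jaw, 6 x 46 x 30 mm, on a 12 mm spring travel; presses the rack with 3 to 7 N once clamped. Origin: on the turntable's axis at the disc's top while the jaw is open, moving with the pad; axes as bed; its face to the rack is at its x = 0.
- tab_top (a point): Centre of the top of the release tab: a steel push plate, 28 mm (x) x 24 mm (y), beside the housing on its -y side, 46 mm above the disc when up, 42 mm from the trigger's middle plane. Axes as bed. It is pressed straight down.
- tab (a joint): How far the release tab is pressed down, m: 0 up, at most 0.009. Releases from about 0.006 on; full travel takes 5 to 8 N. The jaw runs back only while the tab is held down: hold it for 1 to 1.5 s. It springs back up.
- long_rack: A longer, lower white tube rack with 8 x 3 wells, 140 x 54 x 30 mm high, loose. A bystander: leave it where it is. Origin: centre of its underside.
- tip_box: Clear box of pipette tips with a blue tip plate, 122 x 84 x 66 mm, loose, a bystander. Origin: centre of its underside.
- marker: Black marker pen, 130 mm long, 13 mm thick, lying on the bench near the robot, a bystander. Origin: under its middle.
- reagent: Amber bottle, 54 mm across, 110 mm tall, loose, a bystander. Origin: centre of its underside.
- small_bottle: Small white bottle, 36 mm across, 62 mm tall, loose, a bystander between the racks and the turntable. Origin: centre of its underside.
Not all that is in view belongs to the job. What is shaped like the rack but blue is not meant.

How it is judged (in metres and radians):
On the way, in this order (a step that is already met when the one before it is completed fails the run):
1. the rack stands on the turntable between the jaws, lengthwise, let go, with the table at its loading notch (x of rack in the frame of bed between -0.018 and 0.018 m and y of rack in the frame of bed between -0.014 and 0.014 m and z of rack in the frame of bed between -0.004 and 0.004 m and angle between the x axis of rack and the x axis of bed, either way round below 0.2 rad and contact force between the fingers and rack below 0.05 N and value of joint turntable between -0.1 and 0.1 rad), for 0.2 s.
2. the sprung jaw holds the rack against the fixed jaw and the trigger is let go, the table still at its loading notch (contact force between jaw_pad and rack above 2 N and value of joint trigger below 0.002 m and x of rack in the frame of bed between -0.018 and -0.0105 m and y of rack in the frame of bed between -0.014 and 0.014 m and z of rack in the frame of bed between -0.004 and 0.004 m and angle between the x axis of rack and the x axis of bed, either way round below 0.06 rad and value of joint turntable between -0.1 and 0.1 rad), for 0.3 s.
3. the table is in its second notch, the rack still clamped (value of joint turntable between 1.5108 and 1.6308 rad and contact force between jaw_pad and rack above 1.5 N and value of joint jaw above 0.02 m), for 0.3 s.
At the end, for the whole second after the job is handed in: Turntable within 0.06 rad of the second notch; moving jaw open within 3 mm and clear of the rack; tab and trigger up; rack upright and still on the disc, centre -22 to +4 mm along x and within 14 mm along y of bed, within 0.1 rad of the clamp's line (value of joint turntable between 1.5108 and 1.6308 rad and value of joint jaw below 0.003 m and value of joint tab below 0.0015 m and value of joint trigger below 0.002 m and contact force between jaw_pad and rack below 0.1 N and x of rack in the frame of bed between -0.022 and 0.004 m and y of rack in the frame of bed between -0.014 and 0.014 m and z of rack in the frame of bed between -0.004 and 0.004 m and angle between the x axis of rack and the x axis of bed, either way round below 0.1 rad and angle between rack's own z axis and vertical below 0.06 rad and linear speed of rack below 0.01 m/s and angular speed of rack below 0.1 rad/s); the robot touches nothing.
It fails at once if the table is away from its notches while the jaws are open (value of joint turntable between 0.25 and 1.4 rad and value of joint jaw below 0.015 m).
It fails at once if the rack is tipped over (angle between rack's own z axis and vertical above 0.5 rad).
It fails at once if a bystander is pushed more than 30 mm (distance of any of long_rack, tip_box, marker, reagent, small_bottle from where it was at the start of the episode above 0.03 m).
It also fails if it takes over 72 s, if anything falls off the work surface, if the arm or the gripper's body presses on something with over 40 N, if the wrist force passes 120 N, or if a joint passes its speed limit or range.

## Working session

There is one attempt and no reset: what is moved stays moved. The work goes in short steps, Python scripts to look and compute and a tool call to move; the robot and the scene stay as the last step left them, time stands still between calls to the robot, and variables do not carry over. Pictures are saved under pics/ and viewed, and the job is handed in when it is done.

Besides the shell and the picture viewer there is one more tool, called after ">>>" as name([rows], argument=value, ...), one row to a line, values as JSON. arm_command: Moves the arm, as the interface text tells. Its arguments: {"type":"object","properties":{"increments":{"type":"array","items":{"type":"array","items":{"type":"number"}}},"jaw":{"type":"number"},"force":{"type":"number"}},"required":["increments"]}

```bash
mkdir -p pics
python3 - <<'E'
from bench import r
import cv2,numpy as np
s=r.sense();print(s, r.finger_overhang)
for n in("side","top"):
    im=r.snapshot(n);cv2.imwrite(f"pics/{n}0.png",im[:,:,::-1])
    c=r.camera_model(n);print(n,c)
for n in("side","top"):
  for t in["rack","long_rack","tip_box","marker","reagent","small_bottle"]:
    print(n,t,[(np.round(d['position']),round(d['conf'],2),int(d['mask'].sum())) for d in r.trace(n,t)][:4])
  for t in["bed","axis_top","post_top","trigger_mid","tab_top","rack"]:
    print(n,t,[(np.round(d['position'],1),round(d['conf'],2)) for d in r.spot_point(n,t)][:4])
E
```

```text
{'time': 0.0, 'joint_pos': array([-7.54815161e+01,  7.47655718e+00,  8.52692398e+01,  1.20644408e-03,
        8.72424081e+01, -4.89403885e+00]), 'qd': array([ 0.03841884,  0.01656857, -0.01082043,  0.05907145,  0.00682564,
        0.04583367]), 'joint_efforts': array([ 5.20375720e-02, -5.48005414e+01, -4.80101860e+01, -3.70886782e-02,
        2.98097581e-01, -7.76294590e-03]), 'tool_pos': array([ 199.46024516, -565.97146213,  303.82216136]), 'tcp_rot': array([-8.99881453e+01,  1.94404319e-04, -1.60587535e+02]), 'ft_force': array([-0.49855281, -0.04920547, -0.02358775]), 'wrist_torque': array([ 0.00533292, -0.02423249,  0.00696565]), 'finger_gap': 85.6646111237986} 72.6
side {'intrinsics': array([[422.92198703,   0.        , 281.5790931 ],
       [  0.        , 422.92198703, 215.90175781],
       [  0.        ,   0.        ,   1.        ]]), 'distortion': array([0.01585053, 0.        , 0.        , 0.        , 0.        ]), 'cam_to_world': array([[-6.64605077e-01, -4.60732497e-01,  5.88239456e-01,
        -5.86656209e+01],
       [-7.46955512e-01,  3.89751913e-01, -5.38656579e-01,
    
[... 1905 characters left out ...]
177.]), 0.96, 806), (array([239., 182.]), 0.25, 114)]
top tip_box [(array([242., 144.]), 0.92, 1006), (array([325., 213.]), 0.47, 100), (array([330., 213.]), 0.21, 6204)]
top marker [(array([269., 276.]), 0.44, 173)]
top reagent [(array([434., 223.]), 0.87, 356)]
top small_bottle [(array([239., 178.]), 0.57, 107)]
top bed [(array([345. , 213.4]), 0.83)]
top axis_top [(array([331.2, 213.9]), 0.86), (array([427.2, 225.2]), 0.61)]
top post_top [(array([336.4, 252.8]), 0.6)]
top trigger_mid [(array([309.1, 211.2]), 0.65)]
top tab_top [(array([307.1, 197.9]), 0.38)]
top rack [(array([187.8, 240.6]), 0.91), (array([149.3, 228.9]), 0.83), (array([192.1, 272.8]), 0.8), (array([142.8, 266.6]), 0.72)]
```

View pics/side0.png

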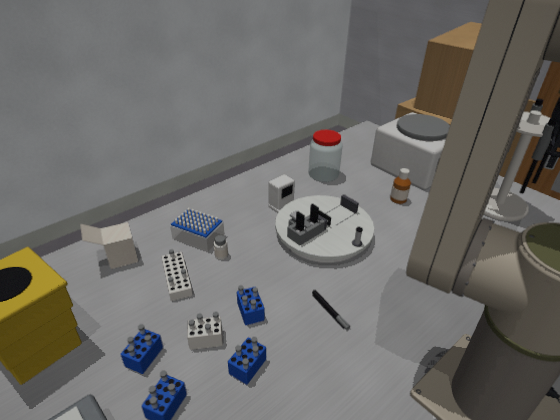

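View pics/top0.png

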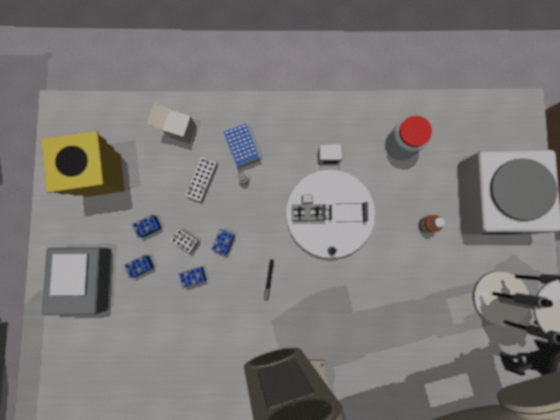

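Run:
```python
import cv2
a=cv2.imread("pics/top0.png");b=cv2.imread("pics/side0.png")
cv2.imwrite("pics/t1.png",cv2.resize(a[130:330,100:280],None,fx=3,fy=3,interpolation=cv2.INTER_CUBIC))
cv2.imwrite("pics/t2.png",cv2.resize(a[145:285,260:400],None,fx=4.2,fy=4.2,interpolation=cv2.INTER_CUBIC))
cv2.imwrite("pics/s1.png",cv2.resize(b[240:420,90:350],None,fx=3,fy=3,interpolation=cv2.INTER_CUBIC))
cv2.imwrite("pics/s2.png",cv2.resize(b[150:290,240:420],None,fx=4,fy=4,interpolation=cv2.INTER_CUBIC))
```

```text
(no output)
```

View pics/t1.png

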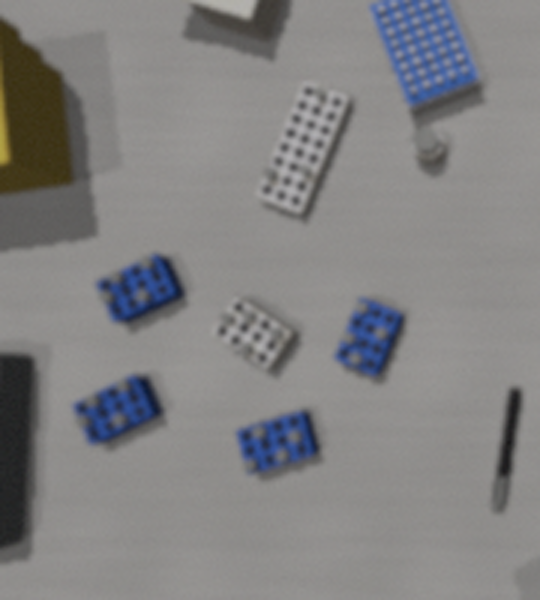

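View pics/t2.png

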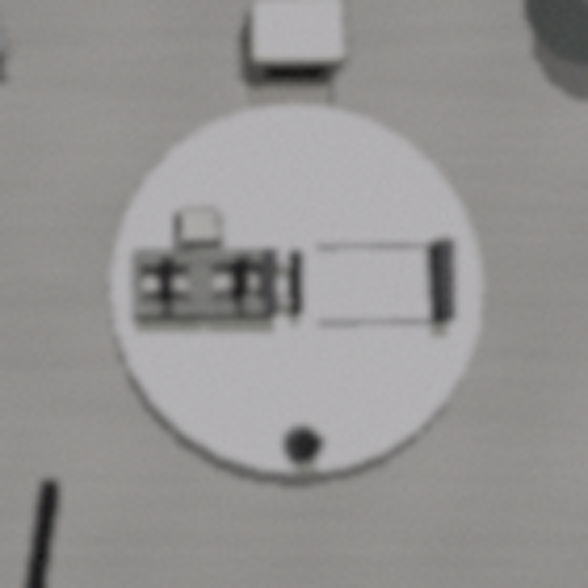

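View pics/s1.png

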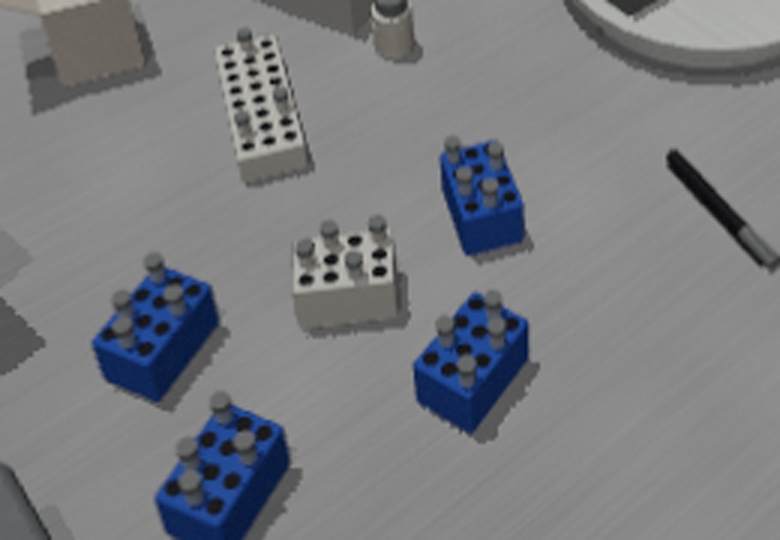

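View pics/s2.png

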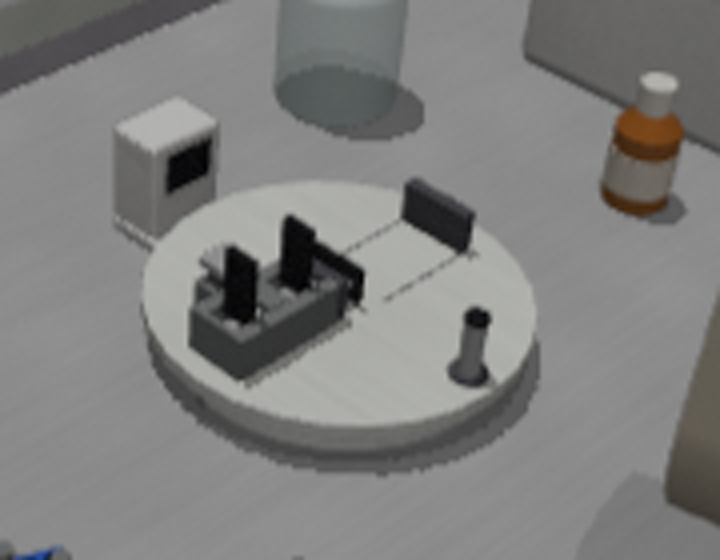

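The top picture shows the disc at about (331,213), the fixed jaw to its right at (364,212), the housing and trigger to its left at (309,212) and the post below at (332,251). The tab is at (307,198).

Things that could be taken for the rack:
- **White 4x3 block:** top (185,241), side (205,332).
- **Blue 4x3 racks:** top (147,226), (139,266), (193,276) and (223,242).
- **Long white 8x3 rack:** top (202,180).

I choose the white 4x3 block at top (185,241). The close crop confirms it: white, short, with four tubes.

```bash
cat > h.py <<'E'
import cv2,numpy as np
from scipy.optimize import least_squares
from bench import r
C={n:r.camera_model(n) for n in("side","top")}
def proj(n,P):
    c=C[n];T=np.linalg.inv(c["cam_to_world"]);P=np.atleast_2d(P).astype(float)
    rv,_=cv2.Rodrigues(T[:3,:3]);p,_=cv2.projectPoints(P,rv,T[:3,3],c["intrinsics"],c["distortion"]);return p[:,0]
def unproj(n,px,z):
    c=C[n];u=cv2.undistortPoints(np.array([[px]],float),c["intrinsics"],c["distortion"])[0,0]
    M=c["cam_to_world"];d=M[:3,:3]@[u[0],u[1],1];o=M[:3,3];return (o+d*(z-o[2])/d[2])
def tri(pt,ps):
    f=lambda X:np.r_[proj("top",X)[0]-pt,proj("side",X)[0]-ps]
    s=least_squares(f,unproj("top",pt,50));return s.x,s.fun
E
python3 - <<'E'
from h import *
from scipy.ndimage import map_coordinates
ims={n:cv2.imread(f"pics/{n}0.png",0).astype(float) for n in C}
def edgefit(ns,x0):
    th=np.radians(np.arange(0,360,3))
    x=np.array(x0,float);rr=np.arange(132,152.1,.5)
    for it in range(6):
        res=[]
        for n in ns:
            for t in th:
                P=np.c_[x[0]+rr*np.cos(t),x[1]+rr*np.sin(t),np.full(len(rr),40.)]
                p=proj(n,P);v=map_coordinates(ims[n],[p[:,1],p[:,0]],order=1)
                g=np.convolve(v,np.r_[np.ones(6),-np.ones(6)]/6,'valid')  # later - earlier
                k=np.argmin(g)
                if g[k]<-12: res.append((t,rr[k+5]+.25-142))
        t,d=np.array(res).T
        m=abs(d-np.median(d))<6
        A=np.c_[np.cos(t),np.sin(t)][m];A=np.c_[A,np.ones(len(A))]
        s=np.linalg.lstsq(A,d[m],rcond=None)[0];x+=s[:2]
    print(ns,x,"radius off",s[2],m.sum(),np.std(d[m]-A@s))
    return x
x0=unproj("top",(331,213.5),40)[:2];print(x0)
edgefit(["top"],x0);edgefit(["side"],x0);edgefit(["top","side"],x0)
for name,pt,ps in[("post",(336.4,252.8),(361.2,224.7)),("trig",(309.1,211.2),(307,210.3)),("tab",(307.1,197.9),(297.5,209.8)),("rack",(187.8,240.6),None),("bed",(345,213.4),(336.6,215.3)),("axis",(331.2,213.9),(324.1,223.6))]:
    if ps: print(name,*tri(pt,ps))
E
```

```text
[ 564.92235393 -129.50768376]
['top'] [ 567.76639193 -126.64070606] radius off -1.189209340054494 79 0.6639622057638996
['side'] [ 567.35779152 -127.27840049] radius off -0.5368580278682558 93 1.0531688301517657
['top', 'side'] [ 567.52229513 -126.95448251] radius off -0.9135361780605948 172 0.9881308903855046
post [ 442.4084952  -133.51561614  104.53175697] [-0.65388395 -0.84675514  0.93418883  0.0689668 ]
trig [564.86903108 -52.7756466  120.79601952] [-0.52168078 -0.59079803  0.69890315  0.08719412]
tab [604.43957201 -51.43912215 101.46716018] [ 0.48469626  0.53483136 -0.64558873 -0.0870041 ]
bed [ 563.3336866  -173.79586668   46.44934308] [ 0.2781616   0.33807062 -0.40130173 -0.03941374]
axis [ 565.78062766 -129.13936432   36.42648173] [-0.45923719 -0.54387011  0.63768329  0.06871799]
```

Run:
```python
import cv2
a=cv2.imread("pics/top0.png");b=cv2.imread("pics/side0.png")
cv2.imwrite("pics/t3.png",cv2.resize(a[190:265,285:375],None,fx=8,fy=8,interpolation=cv2.INTER_CUBIC))
cv2.imwrite("pics/s3.png",cv2.resize(b[185:260,280:370],None,fx=8,fy=8,interpolation=cv2.INTER_CUBIC))
```

```text
(no output)
```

View pics/t3.png

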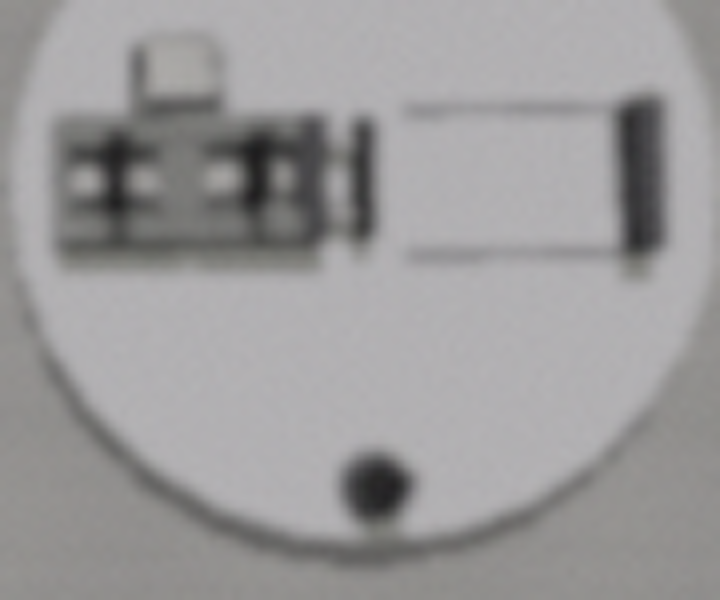

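View pics/s3.png

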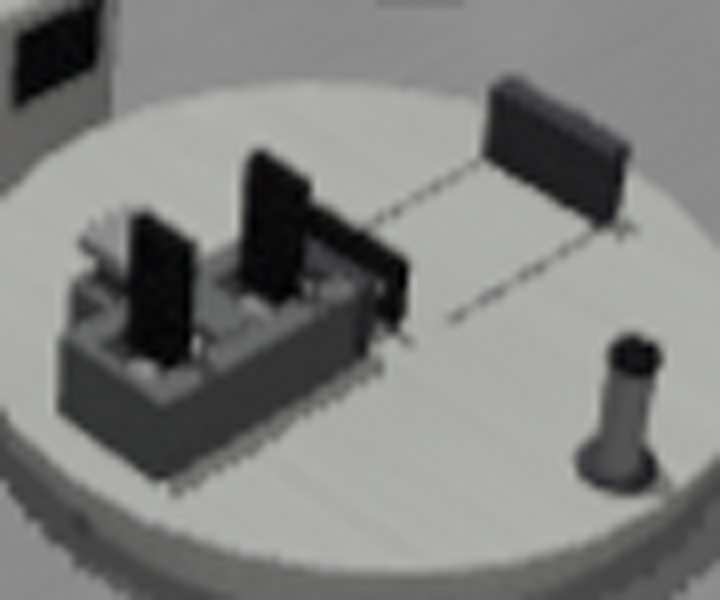

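```bash
cat > fit.py <<'E'
from h import *
ax=np.array([567.5,-127.0])
def W(p,yaw,a=ax): # axis-frame (bed axes, origin axis top) -> world
    c,s=np.cos(yaw),np.sin(yaw);p=np.atleast_2d(p)
    return np.c_[a[0]+c*p[:,0]-s*p[:,1],a[1]+s*p[:,0]+c*p[:,1],40+p[:,2]]
E
python3 - <<'E'
from fit import *
T=lambda x,y:np.array([285+(x+.5)/8-.5,190+(y+.5)/8-.5]); S=lambda x,y:np.array([280+(x+.5)/8-.5,185+(y+.5)/8-.5])
# params: yaw, trigx, postx(ang), dx,dy
obs=[("side",S(165,405),(124,25,36)),("side",S(62,340),(124,-25,36)),
("side",S(160,480),(124,25,0)),("side",S(490,93),(-100,-30,36)),("side",S(615,165),(-100,30,36)),("side",S(605,225),(-100,30,0)),("side",S(487,158),(-100,-30,0)),
("top",T(55,118),(124,-25,36)),("top",T(55,250),(124,25,36)),("top",T(320,247),(28,25,36)),("top",T(322,115),(28,-25,36))]
def f(v):
    yaw,dx,dy=v;R=[]
    for n,p,q in obs: R.append(proj(n,W(q,yaw,ax+[dx,dy]))[0]-p)
    return np.r_[np.ravel(R),(np.array([dx,dy]))/3]
s=least_squares(f,[np.pi/2,0,0],loss='soft_l1');print(np.degrees(s.x[0]),s.x[1:]);print(np.round(s.fun.reshape(-1,2),1))
# top shape points: heights known
for nm,n,p,z in[("post","top",T(377,487),92),("post","side",S(637,347),92),("leafA","top",T(118,175),124),("leafB","top",T(260,172),124),("leafA","side",S(163,225),124),("leafB","side",S(280,165),124),("tab","top",T(182,68),86)]:
    w=unproj(n,p,z);d=w[:2]-(ax);c,s_=np.cos(s.x[0]),np.sin(s.x[0]);print(nm,n,w.round(1),"axisframe",round(c*d[0]+s_*d[1],1),round(-s_*d[0]+c*d[1],1))
E
```

```text
90.50287490003203 [-1.36464483 -1.49129516]
[[ 0.1  0.2]
 [ 0.1 -0.7]
 [ 0.2  1.1]
 [ 0.3 -1. ]
 [ 0.2 -1.2]
 [-0.1  1.2]
 [-0.5  0.6]
 [ 0.5 -0. ]
 [ 0.7 -0.5]
 [-1.3 -0.5]
 [-2.  -0. ]
 [-0.5 -0.5]]
post top [ 447.1 -123.1   92. ] axisframe 5.0 120.4
post side [ 447.9 -130.7   92. ] axisframe -2.6 119.6
leafA top [562.1 -25.  124. ] axisframe 102.0 4.5
leafB top [563.1 -77.7 124. ] axisframe 49.3 4.0
leafA side [567.8 -26.8 124. ] axisframe 100.2 -1.2
leafB side [566.8 -80.4 124. ] axisframe 46.6 0.3
tab top [607.9 -51.6  86. ] axisframe 75.0 -41.1
```

```bash
cat > rackfit.py <<'E'
from fit import *
def fitrack(images,x0,z0=0,boxes=None,L=72,Wd=48,H=45):
    """images: dict name->BGR ; silhouette soft fit of white block, mask from trace/threshold"""
    def sil(n,v):
        c,s=np.cos(v[2]),np.sin(v[2])
        P=[(v[0]+c*a*L/2-s*b*Wd/2,v[1]+s*a*L/2+c*b*Wd/2,z0+h) for a in(-1,1) for b in(-1,1) for h in(0,H)]
        return cv2.convexHull(proj(n,P).astype(np.float32))
    return sil
E
python3 - <<'E'
from rackfit import *
sil=fitrack(None,None)
tgt={"top":(185,241),"side":(205,330)}
masks={}
for n in("top","side"):
    im=r.snapshot(n)
    ds=r.trace(n,"rack")
    best=min(ds,key=lambda d:np.hypot(*(np.array(d['position'])-tgt[n])));print(n,best['position'],best['conf'],best['mask'].sum())
    masks[n]=best['mask'].astype(np.uint8)
    v=im[100:,:].copy();v=im.copy();cs,_=cv2.findContours(masks[n],0,1);
    b=cv2.cvtColor(im,cv2.COLOR_RGB2BGR);K=8
    x,y=tgt[n];x-=35;y-=35
    big=cv2.resize(b[y:y+70,x:x+70],None,fx=K,fy=K,interpolation=cv2.INTER_CUBIC)
    cv2.imwrite(f"pics/rk_{n}.png",big)
E
```

```text
top [186.7, 243.1] 0.93 427
side [204.1, 331.3] 0.91 1072
```

View pics/rk_top.png

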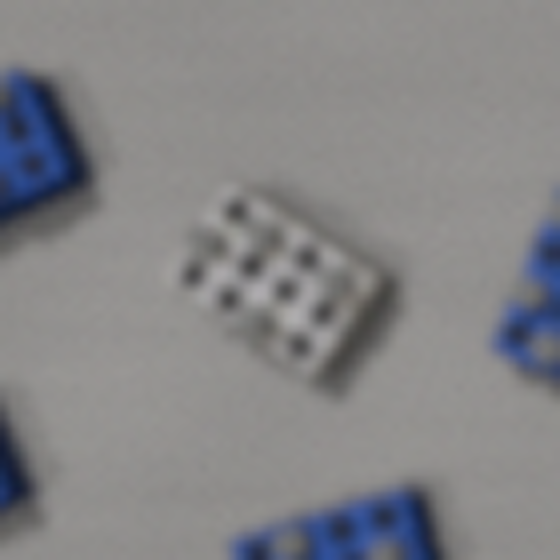

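View pics/rk_side.png

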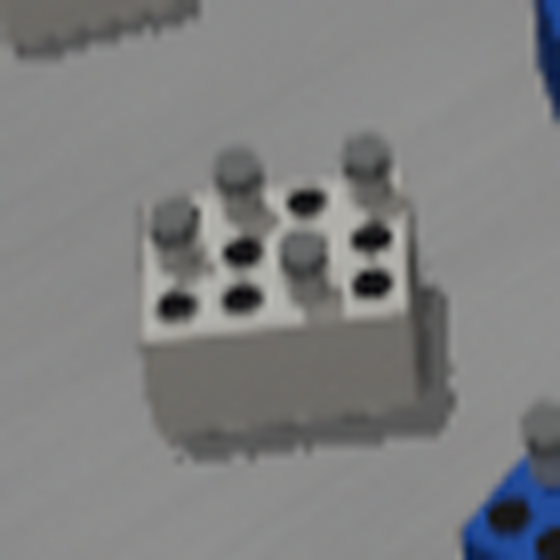

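Run:
```python
from rackfit import *
T=lambda x,y:np.array([150+(x+.5)/8-.5,206+(y+.5)/8-.5]); S=lambda x,y:np.array([170+(x+.5)/8-.5,295+(y+.5)/8-.5])
print([unproj("top",T(*p),45).round(1)[:2] for p in[(235,188),(382,268),(312,380),(172,285)]])
print([unproj("side",S(*p),45).round(1)[:2] for p in[(143,338),(410,317),(143,200)]])
obs=[("top",T(235,188),(-36,24,45)),("top",T(382,268),(36,24,45)),("top",T(312,380),(36,-24,45)),("top",T(170,285),(-36,-24,45)),
("side",S(143,338),(-36,-24,45)),("side",S(410,317),(36,-24,45)),("side",S(143,200),(-36,24,45)),("side",S(165,432),(-36,-24,0)),("side",S(412,408),(36,-24,0))]
def f(v,sel=("top","side")):
    c,s=np.cos(v[2]),np.sin(v[2]);R=[]
    for n,p,q in obs:
        if n in sel: R.append(proj(n,[v[0]+c*q[0]-s*q[1],v[1]+s*q[0]+c*q[1],q[2]])[0]-p)
    return np.ravel(R)
w0=unproj("top",(186,242),45)
for sel in[("top",),("side",),("top","side")]:
    s=least_squares(f,[w0[0],w0[1],-2.2],kwargs=dict(sel=sel));print(sel,s.x[:2],np.degrees(s.x[2]),np.round(s.fun.reshape(-1,2),1).tolist())
print(unproj("top",(239.5,179),50),"small bottle"); print(unproj("top",(223,242),45))
```

```text
[array([516.1, 352.7]), array([484.4, 294. ]), array([440.6, 320.4]), array([478. , 376.4])]
[array([479. , 379.5]), array([438.7, 322.9]), array([518. , 355.5])]
('top',) [479.77099438 336.08295264] -121.23450099112465 [[-0.5, -0.9], [0.3, 0.9], [0.8, -0.0], [-0.7, 0.0]]
('side',) [480.17688858 337.30828043] -123.97701542414649 [[-0.8, -0.1], [0.4, -0.9], [0.2, -1.0], [-1.2, 1.2], [1.5, 0.7]]
('top', 'side') [480.21611787 337.07802725] -123.12938490371612 [[-0.4, -1.2], [0.0, 1.2], [0.1, 0.0], [-1.0, -0.6], [-0.6, -0.0], [0.6, -1.2], [0.1, -0.9], [-0.9, 1.3], [1.7, 0.4]]
[675.61100908 162.24569737  50.        ] small bottle
[474.88667538 212.83752946  45.        ]
```

```bash
cat > mv.py <<'E'
from h import *
from scipy.spatial.transform import Rotation as Ro
def go(x,y,z,yaw,show=True):
    s=r.sense();R=Ro.from_euler('xyz',s['tcp_rot'],degrees=True)
    d=R.inv().apply(np.array([x,y,z])-s['tool_pos'])/1000
    w=(R.inv()*Ro.from_euler('xyz',[-90,0,yaw],degrees=True)).as_rotvec()
    print("t",round(s['time'],2),"pos",s['tool_pos'].round(1),"rot",s['tcp_rot'].round(1),"F",s['ft_force'].round(1),"gap",round(s['finger_gap'],1));print("row",np.round(np.r_[d,w],4).tolist())
E
python3 -c "
from mv import *
go(480,337,200,-123)"
```

```text
t 1.5 pos [ 199.4 -565.9  303.9] rot [ -90.     0.  -160.6] F [ 0.2 -0.   0.2] gap 85.6
row [-0.5647, 0.104, -0.7583, 0.0, -0.656, -0.0]
```

>>> arm_command([
  [-0.036,0.006,-0.048,0,-0.042,0],
  [-0.073,0.013,-0.097,0,-0.085,0],
  [-0.109,0.02,-0.146,0,-0.127,0],
  [-0.146,0.027,-0.195,0,-0.17,0],
  [-0.182,0.034,-0.244,0,-0.212,0],
  [-0.218,0.04,-0.293,0,-0.254,0],
  [-0.255,0.047,-0.342,0,-0.297,0],
  [-0.291,0.054,-0.391,0,-0.339,0],
  [-0.328,0.06,-0.44,0,-0.381,0],
  [-0.364,0.067,-0.489,0,-0.424,0],
], jaw=-1)

```text
time: 2.75
tool_pos: [380.1, 18.3, 236.6]
tcp_rot: [-90.0, 0.0, -136.2]
ft_force: [1.1, -0.4, -2.6]
finger_gap: 85.4
```

```bash
python3 -c "
from mv import *
go(480,337,180,-123)"
```

```text
t 2.75 pos [380.1  18.3 236.6] rot [ -90.     0.  -136.2] F [ 1.1 -0.4 -2.6] gap 85.4
row [-0.2926, 0.0565, -0.1609, -0.0003, -0.2306, 0.0]
```

>>> arm_command([
  [-0.048,0.009,-0.027,0,-0.038,0],
  [-0.097,0.018,-0.054,0,-0.077,0],
  [-0.146,0.028,-0.08,0,-0.115,0],
  [-0.194,0.037,-0.107,0,-0.153,0],
  [-0.243,0.046,-0.134,0,-0.191,0],
  [-0.28,0.053,-0.154,0,-0.22,0],
  [-0.292,0.056,-0.161,0,-0.23,0],
  [-0.292,0.056,-0.161,0,-0.23,0],
  [-0.292,0.056,-0.161,0,-0.23,0],
  [-0.292,0.056,-0.161,0,-0.23,0],
])

```text
time: 4.0
tool_pos: [480.2, 333.3, 181.4]
tcp_rot: [-90.0, 0.0, -123.2]
ft_force: [-0.1, 0.9, -3.1]
finger_gap: 85.7
```

```bash
python3 - <<'E'
from mv import *
go(480,337,82,-123)
for n,(x,y) in {"top":(185,241),"side":(205,320)}.items():
    b=r.snapshot(n)[:,:,::-1];cv2.imwrite(f"pics/a_{n}.png",cv2.resize(b[y-50:y+50,x-50:x+50],None,fx=5,fy=5,interpolation=cv2.INTER_CUBIC))
E
python3 -c "
import cv2,numpy as np
cv2.imwrite('pics/a.png',cv2.resize(np.hstack([cv2.imread(f'pics/a_{n}.png') for n in('top','side')]),(800,400)))"
```

```text
t 4.0 pos [480.2 333.3 181.4] rot [ -90.     0.  -123.2] F [-0.1  0.9 -3.1] gap 85.7
row [-0.0029, 0.0994, -0.0022, -0.0003, -0.0035, -0.0003]
```

View pics/a.png

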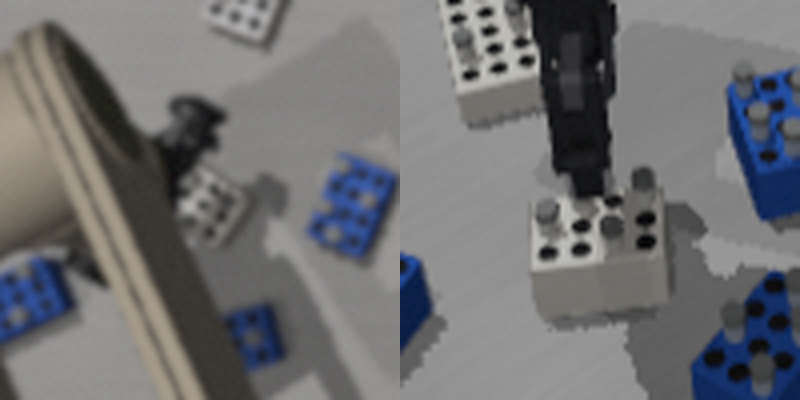

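The fingers straddle the rack (side crop centre at about (600,240)), lined up across its width. I descend and grip.

>>> arm_command([
  [-0.001,0.02,-0.001,0,-0.003,0],
  [-0.002,0.04,-0.002,0,-0.003,0],
  [-0.003,0.06,-0.002,0,-0.003,0],
  [-0.003,0.08,-0.002,0,-0.003,0],
  [-0.003,0.095,-0.002,0,-0.003,0],
  [-0.003,0.099,-0.002,0,-0.003,0],
  [-0.003,0.099,-0.002,0,-0.003,0],
  [-0.003,0.099,-0.002,0,-0.003,0],
  [-0.003,0.099,-0.002,0,-0.003,0],
  [-0.003,0.099,-0.002,0,-0.003,0],
])

```text
time: 5.35
tool_pos: [480.3, 338.2, 82.4]
tcp_rot: [-90.0, 0.0, -122.9]
ft_force: [-0.5, 0.8, -3.6]
finger_gap: 85.4
```

>>> arm_command([
  [0,0,0,0,0,0],
  [0,0,0,0,0,0],
  [0,0,0,0,0,0],
  [0,0,0,0,0,0],
  [0,0,0,0,0,0],
  [0,0,0,0,0,0],
  [0,0,0,0,0,0],
  [0,0,0,0,0,0],
  [0,0,0,0,0,0],
  [0,0,0,0,0,0],
], jaw=1, force=30)

```text
time: 6.6
tool_pos: [480.1, 338.0, 82.0]
tcp_rot: [-90.0, 0.0, -122.9]
ft_force: [0.3, -0.2, -0.2]
finger_gap: 47.5
```

>>> arm_command([
  [0,-0.01,0,0,0,0],
  [0,-0.03,0,0,0,0],
  [0,-0.055,0,0,0,0],
  [0,-0.085,0,0,0,0],
  [0,-0.11,0,0,0,0],
  [0,-0.13,0,0,0,0],
  [0,-0.145,0,0,0,0],
  [0,-0.155,0,0,0,0],
  [0,-0.158,0,0,0,0],
  [0,-0.158,0,0,0,0],
])

```text
time: 7.85
tool_pos: [479.8, 337.9, 239.3]
tcp_rot: [-90.0, -0.0, -122.9]
ft_force: [0.4, 0.9, -5.3]
finger_gap: 47.7
```

Run:
```python
from mv import *
go(567,-178,240,-89.6)
```

```text
t 7.85 pos [479.8 337.9 239.3] rot [ -90.    -0.  -122.9] F [ 0.4  0.9 -5.3] gap 47.7
row [0.3855, -0.0005, 0.3537, 0.0006, -0.582, 0.0006]
```

>>> arm_command([
  [0.019,0,0.018,0,-0.029,0],
  [0.058,0,0.053,0,-0.087,0],
  [0.104,0,0.095,0,-0.157,0],
  [0.15,0,0.138,0,-0.227,0],
  [0.197,0,0.18,0,-0.297,0],
  [0.243,0,0.223,0,-0.367,0],
  [0.289,0,0.265,0,-0.437,0],
  [0.332,0,0.304,0,-0.5,0],
  [0.366,0,0.336,0,-0.553,0],
  [0.385,0,0.354,0,-0.582,0],
])

```text
time: 9.1
tool_pos: [567.2, -180.1, 238.7]
tcp_rot: [-90.1, 0.0, -89.7]
ft_force: [-0.7, 0.3, -5.1]
finger_gap: 47.6
```

Run:
```python
from mv import *
go(567,-178,140,-89.6)
```

```text
t 9.1 pos [ 567.2 -180.1  238.7] rot [-90.1   0.  -89.7] F [-0.7  0.3 -5.1] gap 47.6
row [-0.0021, 0.0987, -0.0001, 0.0016, -0.0009, -0.0003]
```

>>> arm_command([
  [-0.001,0.015,0,0,0,0],
  [-0.001,0.035,0,0,0,0],
  [-0.002,0.055,0,0,0,0],
  [-0.002,0.07,0,0,0,0],
  [-0.002,0.083,0,0,0,0],
  [-0.002,0.088,0,0,0,0],
  [-0.002,0.09,0,0,0,0],
  [-0.002,0.09,0,0,0,0],
  [-0.002,0.09,0,0,0,0],
  [-0.002,0.09,0,0,0,0],
])

```text
time: 10.35
tool_pos: [568.0, -175.7, 150.4]
tcp_rot: [-90.0, -0.0, -89.6]
ft_force: [0.3, 0.7, -5.8]
finger_gap: 47.8
```

Run:
```python
from mv import *
go(567,-178,122,-89.6)
b=r.snapshot("side")[:,:,::-1];a=cv2.resize(b[165:255,275:375],None,fx=6,fy=6,interpolation=cv2.INTER_CUBIC)
b=r.snapshot("top")[:,:,::-1];c=cv2.resize(b[180:270,290:380],None,fx=6,fy=6,interpolation=cv2.INTER_CUBIC)
cv2.imwrite("pics/b1.png",a);cv2.imwrite("pics/b2.png",c)
```

```text
t 10.35 pos [ 568.  -175.7  150.4] rot [-90.   -0.  -89.6] F [ 0.3  0.7 -5.8] gap 47.8
row [0.0023, 0.0284, -0.001, -0.0008, -0.0, 0.0003]
```

View pics/b1.png

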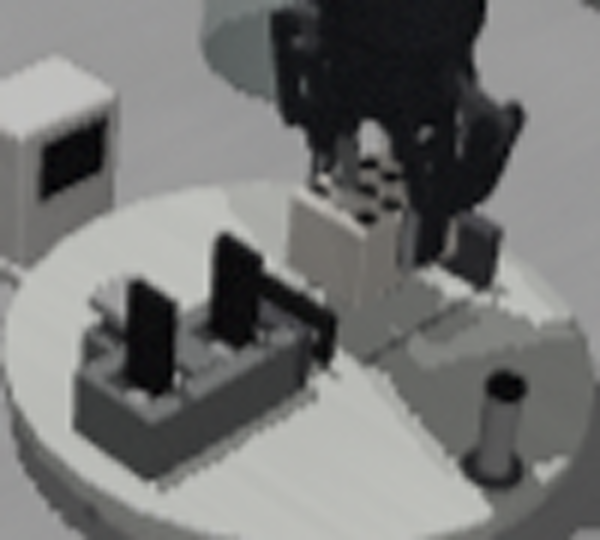

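View pics/b2.png

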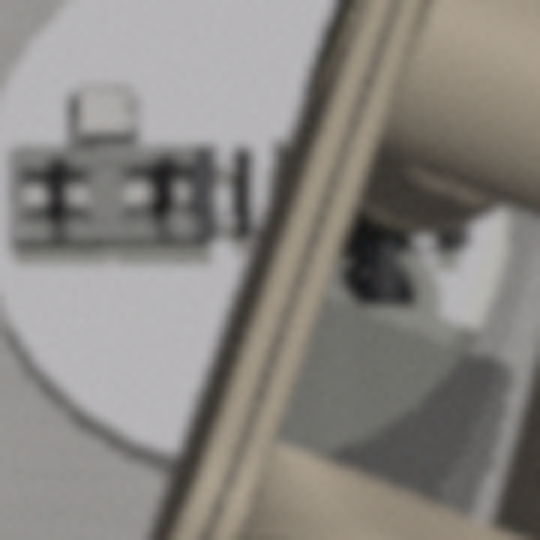

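Run:
```python
from mv import *
for P in[(544,-139.7,68.4),(592,-139.7,68.4),(544,-139.7,113.4),(592,-139.7,113.4)]:
    p=proj("side",P)[0];print(P,((p-[275,165]+.5)*6-.5).round())
for P in [(543,-228,76),(543,-228,40)]:  # fixed jaw corner
    p=proj("side",P)[0];print(P,((p-[275,165]+.5)*6-.5).round())
```

```text
(544, -139.7, 68.4) [356. 314.]
(592, -139.7, 68.4) [282. 268.]
(544, -139.7, 113.4) [365. 236.]
(592, -139.7, 113.4) [289. 191.]
(543, -228, 76) [482. 231.]
(543, -228, 40) [473. 291.]
```

>>> arm_command([
  [0.001,0.006,-0.001,0,0,0],
  [0.002,0.012,-0.001,0,0,0],
  [0.002,0.018,-0.001,0,0,0],
  [0.002,0.023,-0.001,0,0,0],
  [0.002,0.026,-0.001,0,0,0],
  [0.002,0.028,-0.001,0,0,0],
  [0.002,0.028,-0.001,0,0,0],
  [0.002,0.028,-0.001,0,0,0],
  [0.002,0.028,-0.001,0,0,0],
  [0.002,0.028,-0.001,0,0,0],
])

```text
time: 11.7
tool_pos: [566.8, -177.6, 122.0]
tcp_rot: [-90.0, -0.0, -89.6]
ft_force: [0.3, 0.6, -4.8]
finger_gap: 47.9
```

>>> arm_command([
  [0,0,0,0,0,0],
  [0,0,0,0,0,0],
  [0,0,0,0,0,0],
  [0,0,0,0,0,0],
  [0,0,0,0,0,0],
  [0,0,0,0,0,0],
  [0,-0.01,0,0,0,0],
  [0,-0.03,0,0,0,0],
  [0,-0.06,0,0,0,0],
  [0,-0.09,0,0,0,0],
], jaw=-1)

```text
time: 12.95
tool_pos: [567.0, -177.7, 214.7]
tcp_rot: [-89.9, -0.0, -89.6]
ft_force: [-0.2, 0.9, -3.5]
finger_gap: 85.5
```

Run:
```python
from mv import *
go(567,-53,240,-89.6)
b=r.snapshot("side")[:,:,::-1];a=cv2.resize(b[165:255,275:375],None,fx=6,fy=6,interpolation=cv2.INTER_CUBIC)
cv2.imwrite("pics/c1.png",a)
```

```text
t 12.95 pos [ 567.  -177.7  214.7] rot [-89.9  -0.  -89.6] F [-0.2  0.9 -3.5] gap 85.5
row [-0.1247, -0.0254, 0.0009, -0.0016, 0.0, 0.0006]
```

View pics/c1.png

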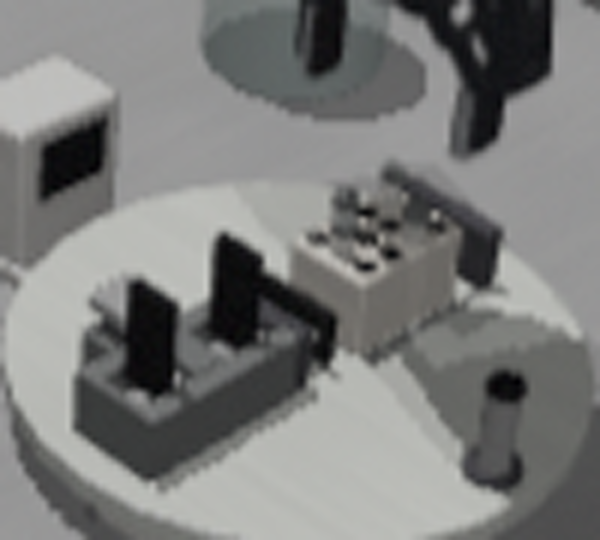

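The rack stands upright between the jaws: its near corner is at crop pixel (362,355) and the fingers are clear. Next is the trigger.

>>> arm_command([
  [-0.005,-0.025,0,0,-0.12,0],
  [-0.02,-0.025,0.001,0,-0.29,0],
  [-0.035,-0.025,0.001,0,-0.46,0],
  [-0.05,-0.025,0.001,0,-0.63,0],
  [-0.065,-0.025,0.001,0,-0.8,0],
  [-0.08,-0.025,0.001,0,-0.97,0],
  [-0.095,-0.025,0.001,0,-1.14,0],
  [-0.11,-0.025,0.001,0,-1.31,0],
  [-0.12,-0.025,0.001,0,-1.48,0],
  [-0.125,-0.025,0.001,0,-1.57,0],
])

```text
time: 14.25
tool_pos: [567.1, -52.0, 237.8]
tcp_rot: [-90.0, -0.1, 0.6]
ft_force: [0.3, 0.1, -3.2]
finger_gap: 85.3
```

Run:
```python
from mv import *
go(566.5,-52.7,158,0.3)
```

```text
t 14.25 pos [567.1 -52.  237.8] rot [-90.   -0.1   0.6] F [ 0.3  0.1 -3.2] gap 85.3
row [-0.0007, 0.0798, -0.0007, 0.0002, 0.0057, 0.0013]
```

>>> arm_command([
  [-0.001,0.01,-0.001,0,0.005,0],
  [-0.001,0.025,-0.001,0,0.005,0],
  [-0.001,0.04,-0.001,0,0.005,0],
  [-0.001,0.055,-0.001,0,0.005,0],
  [-0.001,0.068,-0.001,0,0.005,0],
  [-0.001,0.076,-0.001,0,0.005,0],
  [-0.001,0.08,-0.001,0,0.005,0],
  [-0.001,0.08,-0.001,0,0.005,0],
  [-0.001,0.08,-0.001,0,0.005,0],
  [-0.001,0.08,-0.001,0,0.005,0],
])

```text
time: 15.5
tool_pos: [566.2, -53.6, 157.5]
tcp_rot: [-90.0, -0.1, 0.1]
ft_force: [-0.1, -0.5, -3.1]
finger_gap: 85.6
```

Run:
```python
from mv import *
go(566.5,-52.7,158,0.3)
b=r.snapshot("side")[:,:,::-1];a=cv2.resize(b[165:255,275:375],None,fx=6,fy=6,interpolation=cv2.INTER_CUBIC)
cv2.imwrite("pics/d1.png",a)
```

```text
t 15.5 pos [566.2 -53.6 157.5] rot [-90.   -0.1   0.1] F [-0.1 -0.5 -3.1] gap 85.6
row [0.0003, -0.0005, 0.0009, 0.0002, -0.004, 0.001]
```

View pics/d1.png

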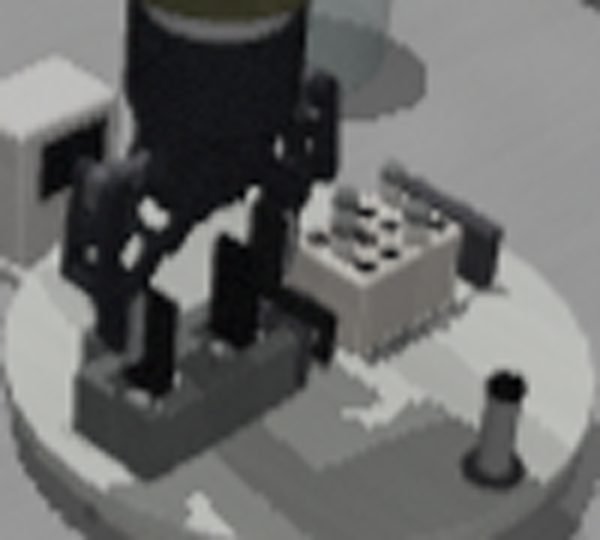

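The fingers straddle both leaves (crop pixels (150,340) and (232,290)). Squeeze.

>>> arm_command([
  [0,0,0,0,0,0],
  [0,0,0,0,0,0],
  [0,0,0,0,0,0],
  [0,0,0,0,0,0],
  [0,0,0,0,0,0],
  [0,0,0,0,0,0],
  [0,0,0,0,0,0],
  [0,0,0,0,0,0],
  [0,0,0,0,0,0],
  [0,0,0,0,0,0],
], jaw=1, force=60)

```text
time: 16.8
tool_pos: [566.8, -52.1, 158.3]
tcp_rot: [-89.9, -0.1, 0.1]
ft_force: [-0.6, 8.0, 4.7]
finger_gap: 33.8
```

Run:
```python
from mv import *
go(566.5,-52.7,158,0.3)
print(r.sense()['wrist_torque'])
b=r.snapshot("side")[:,:,::-1];a=cv2.resize(b[165:255,275:375],None,fx=6,fy=6,interpolation=cv2.INTER_CUBIC)
cv2.imwrite("pics/e1.png",a)
```

```text
t 16.8 pos [566.8 -52.1 158.3] rot [-89.9  -0.1   0.1] F [-0.6  8.   4.7] gap 33.8
row [-0.0003, 0.0003, -0.0006, -0.0023, -0.0031, 0.0024]
[1.81788887 0.24842412 0.28285392]
```

View pics/e1.png

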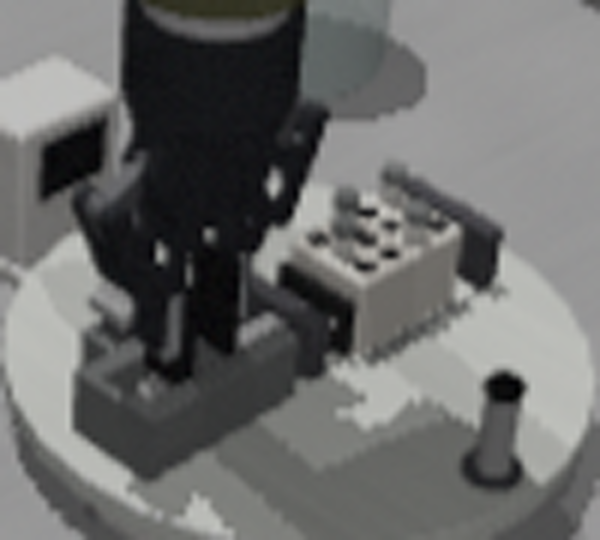

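The trigger is fully squeezed (gap 33.8 mm) and the jaw pad has advanced to crop pixel (315,305). The +8 N sideways force suggests the centre is slightly farther +y, so I shift 1 mm while open.

>>> arm_command([
  [0,0,0,0,0,0],
  [0,0,0,0,0,0],
  [0,0,0,0,0,0],
  [0,0,0,0,0,0],
  [0,0,0.0005,0,0,0],
  [0,0,0.001,0,0,0],
  [0,0,0.001,0,0,0],
  [0,0,0.001,0,0,0],
  [0,0,0.001,0,0,0],
  [0,0,0.001,0,0,0],
], jaw=-1)

```text
time: 18.1
tool_pos: [565.9, -52.6, 156.9]
tcp_rot: [-90.0, -0.0, 0.1]
ft_force: [-0.3, 0.2, -3.3]
finger_gap: 85.8
```

>>> arm_command([
  [0,0,0,0,0,0],
  [0,0,0,0,0,0],
  [0,0,0,0,0,0],
  [0,0,0,0,0,0],
  [0,0,0,0,0,0],
  [0,0,0,0,0,0],
  [0,0,0,0,0,0],
  [0,0,0,0,0,0],
  [0,0,0,0,0,0],
  [0,0,0,0,0,0],
], jaw=1)

```text
time: 19.35
tool_pos: [566.8, -52.0, 158.4]
tcp_rot: [-89.9, -0.1, 0.1]
ft_force: [-0.5, 3.8, 6.0]
finger_gap: 34.1
```

>>> arm_command([
  [0,0,0,0,0,0],
  [0,0,0,0,0,0],
  [0,0,0,0,0,0],
  [0,0,0,0,0,0],
  [0,0,0,0,0,0],
  [0,0,0,0,0,0],
  [0,0,0,0,0,0],
  [0,0,0,0,0,0],
  [0,0,0,0,0,0],
  [0,0,0,0,0,0],
], jaw=-1)

```text
time: 20.6
tool_pos: [565.8, -52.6, 156.9]
tcp_rot: [-90.0, 0.0, 0.1]
ft_force: [-0.0, 0.2, -3.2]
finger_gap: 85.4
```

>>> arm_command([
  [0,0,0,0,0,0],
  [0,0,0,0,0,0],
  [0,0,0,0,0,0],
  [0,0,0,0,0,0],
  [0,0,0,0,0,0],
  [0,0,0,0,0,0],
  [0,0,0,0,0,0],
  [0,0,0,0,0,0],
  [0,0,0,0,0,0],
  [0,0,0,0,0,0],
], jaw=1)

```text
time: 21.85
tool_pos: [566.8, -52.0, 158.6]
tcp_rot: [-90.0, -0.1, 0.1]
ft_force: [-1.5, 4.0, 6.6]
finger_gap: 33.8
```

Run:
```python
from mv import *
go(566.5,-52.7,158,0.3)
b=r.snapshot("side")[:,:,::-1];a=cv2.resize(b[165:255,275:375],None,fx=6,fy=6,interpolation=cv2.INTER_CUBIC)
cv2.imwrite("pics/f1.png",a)
```

```text
t 21.85 pos [566.8 -52.  158.6] rot [-90.   -0.1   0.1] F [-1.5  4.   6.6] gap 33.8
row [-0.0003, 0.0006, -0.0007, -0.0008, -0.0035, 0.0025]
```

View pics/f1.png

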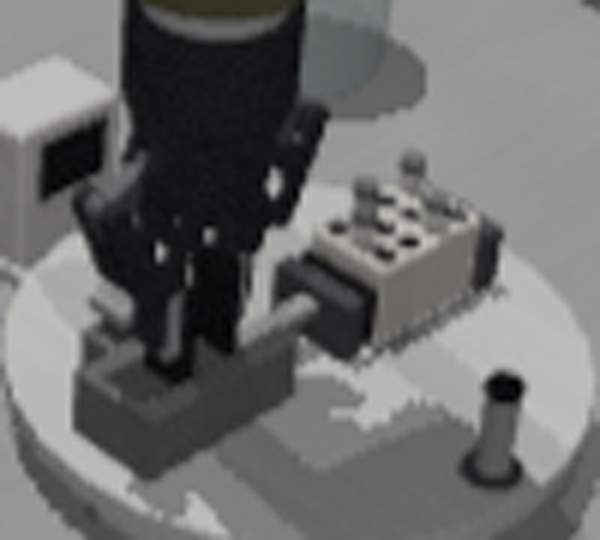

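The rack is now against the fixed jaw (crop pixel (485,260)). One more squeeze to make it firm.

>>> arm_command([
  [0,0,0,0,0,0],
  [0,0,0,0,0,0],
  [0,0,0,0,0,0],
  [0,0,0,0,0,0],
  [0,0,0,0,0,0],
  [0,0,0,0,0,0],
  [0,0,0,0,0,0],
  [0,0,0,0,0,0],
  [0,0,0,0,0,0],
  [0,0,0,0,0,0],
], jaw=-1)

```text
time: 23.15
tool_pos: [565.9, -52.6, 156.9]
tcp_rot: [-90.0, -0.0, 0.1]
ft_force: [-0.4, 0.3, -3.9]
finger_gap: 85.9
```

>>> arm_command([
  [0,0,0,0,0,0],
  [0,0,0,0,0,0],
  [0,0,0,0,0,0],
  [0,0,0,0,0,0],
  [0,0,0,0,0,0],
  [0,0,0,0,0,0],
  [0,0,0,0,0,0],
  [0,0,0,0,0,0],
  [0,0,0,0,0,0],
  [0,0,0,0,0,0],
], jaw=1)

```text
time: 24.4
tool_pos: [566.9, -51.9, 158.7]
tcp_rot: [-89.9, -0.2, 0.1]
ft_force: [-1.6, 3.3, 6.7]
finger_gap: 33.9
```

>>> arm_command([
  [0,0,0,0,0,0],
  [0,0,0,0,0,0],
  [0,0,0,0,0,0],
  [0,0,0,0,0,0],
  [0,0,0,0,0,0],
  [0,0,0,0,0,0],
  [0,0,0,0,0,0],
  [0,-0.02,0,0,0,0],
  [0,-0.04,0,0,0,0],
  [0,-0.08,0,0,0,0],
], jaw=-1)

```text
time: 25.65
tool_pos: [565.3, -52.5, 237.9]
tcp_rot: [-90.0, 0.1, 0.1]
ft_force: [-0.3, 0.1, -2.7]
finger_gap: 85.4
```

Run:
```python
from mv import *
go(447.5,-127.5,225,0.3)
b=r.snapshot("side")[:,:,::-1];a=cv2.resize(b[165:255,275:375],None,fx=6,fy=6,interpolation=cv2.INTER_CUBIC)
cv2.imwrite("pics/g1.png",a)
b=r.snapshot("top")[:,:,::-1];c=cv2.resize(b[180:270,290:380],None,fx=6,fy=6,interpolation=cv2.INTER_CUBIC)
cv2.imwrite("pics/g2.png",c)
for n in("top","side"): print(n,[(np.round(d['position'],1),round(d['conf'],2)) for d in r.spot_point(n,"post_top")][:3])
```

```text
t 25.65 pos [565.3 -52.5 237.9] rot [-90.    0.1   0.1] F [-0.3  0.1 -2.7] gap 85.4
row [-0.1178, 0.013, -0.0749, -0.0003, -0.004, -0.0015]
top [(array([333.9, 248.8]), 0.63)]
side [(array([360.4, 228.1]), 0.66)]
```

View pics/g1.png

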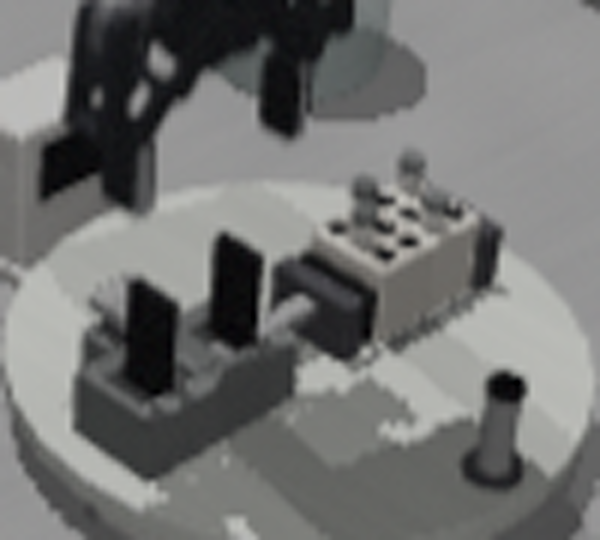

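View pics/g2.png

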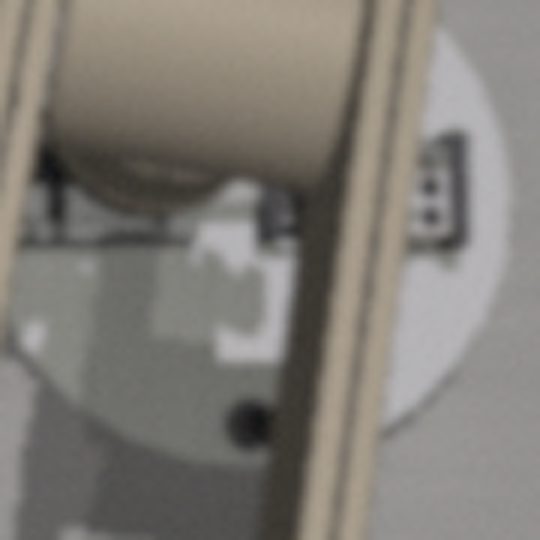

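The rack is clamped, the leaves have sprung back (crop pixels (150,335) and (235,290)) and the jaw is tight. Next I pinch the post. The tool's yaw needs to be about -180° so that it can turn +90° with the table inside the joint 6 range.

>>> arm_command([
  [-0.012,0.002,-0.008,0,0.12,0],
  [-0.024,0.005,-0.016,0,0.3,0],
  [-0.036,0.006,-0.024,0,0.48,0],
  [-0.048,0.008,-0.032,0,0.66,0],
  [-0.06,0.01,-0.04,0,0.84,0],
  [-0.072,0.012,-0.048,0,1.02,0],
  [-0.084,0.013,-0.056,0,1.2,0],
  [-0.096,0.013,-0.062,0,1.38,0],
  [-0.108,0.013,-0.068,0,1.56,0],
  [-0.118,0.013,-0.075,0,1.74,0],
])

```text
time: 27.1
tool_pos: [446.7, -127.5, 222.1]
tcp_rot: [-90.2, 0.0, -100.0]
ft_force: [-0.2, 0.5, -2.2]
finger_gap: 85.5
```

Run:
```python
from mv import *
go(447,-127.5,180,-179.7)
```

```text
t 27.1 pos [ 446.7 -127.5  222.1] rot [ -90.2    0.  -100. ] F [-0.2  0.5 -2.2] gap 85.5
row [-0.0001, 0.0421, 0.0004, 0.0027, 1.3916, 0.0014]
```

>>> arm_command([
  [0,0.005,0,0,0.17,0],
  [0,0.01,0,0,0.34,0],
  [0,0.015,0,0,0.51,0],
  [0,0.02,0,0,0.68,0],
  [0,0.025,0,0,0.85,0],
  [0,0.03,0,0,1.02,0],
  [0,0.035,0,0,1.19,0],
  [0,0.045,0,0,1.35,0],
  [0,0.065,0,0,1.39,0],
  [0,0.085,0,0,1.39,0],
])

```text
time: 28.35
tool_pos: [447.0, -127.3, 136.9]
tcp_rot: [-90.0, -0.1, -179.3]
ft_force: [-0.2, 0.5, -4.1]
finger_gap: 85.6
```

Run:
```python
from mv import *
go(447,-127.5,126,-179.7)
b=r.snapshot("side")[:,:,::-1];a=cv2.resize(b[165:265,275:395],None,fx=5,fy=5,interpolation=cv2.INTER_CUBIC)
cv2.imwrite("pics/h1.png",a)
```

```text
t 28.35 pos [ 447.  -127.3  136.9] rot [-9.000e+01 -1.000e-01 -1.793e+02] F [-0.2  0.5 -4.1] gap 85.6
row [-0.0, 0.0109, 0.0002, 0.0008, 0.007, 0.0019]
```

View pics/h1.png

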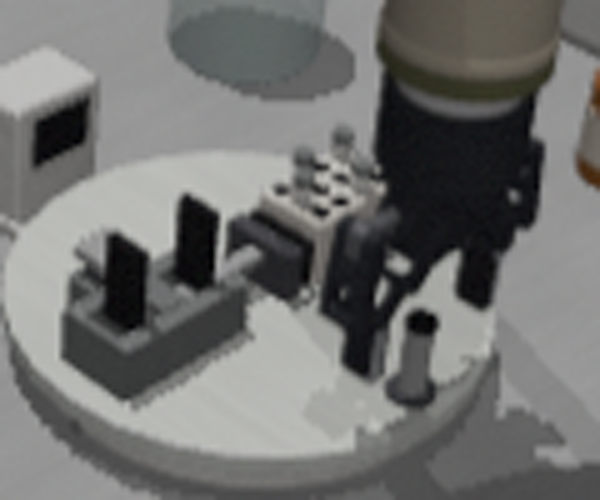

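Run:
```python
from mv import *
for P in[(447,-127.5,92),(447,-127.5,40)]:
    p=proj("side",P)[0];print(((p-[275,165]+.5)*5-.5).round())
    p=proj("top",P)[0];print(p)
```

```text
[420. 320.]
[333.14983335 250.46700446]
[408. 395.]
[331.00391343 250.70096952]
```

Prediction (420,320) matches the cap observed at (422,320). I lower to the post and pinch.

>>> arm_command([
  [0,0.005,0,0,0.007,0],
  [0,0.01,0,0,0.007,0],
  [0,0.011,0,0,0.007,0],
  [0,0.011,0,0,0.007,0],
  [0,0.011,0,0,0.007,0],
  [0,0.011,0,0,0.007,0],
  [0,0.011,0,0,0.007,0],
  [0,0.011,0,0,0.007,0],
  [0,0.011,0,0,0.007,0],
  [0,0.011,0,0,0.007,0],
], jaw=1, force=20)

```text
time: 29.65
tool_pos: [448.1, -127.9, 128.2]
tcp_rot: [-90.0, 0.0, -179.7]
ft_force: [-1.8, -4.0, 1.2]
finger_gap: 17.5
```

Run:
```python
from mv import *
go(447,-127.5,126,-179.7)
# arc rows in tool frame at start: yaw ~ -179.7 -> tool x=-world x, z=-world y
s=r.sense();R=Ro.from_euler('xyz',s['tcp_rot'],degrees=True)
c=np.array([567,-128.]);p0=s['tool_pos'][:2];rad=np.linalg.norm(p0-c);a0=np.arctan2(*(p0-c)[::-1]);print(rad,np.degrees(a0))
for k in range(1,19):
    t=np.radians(5*k); q=c+120*np.array([np.cos(np.pi+t),np.sin(np.pi+t)])-(c+120*np.array([-1,0]))
    d=R.inv().apply([q[0],q[1],0])/1000;print(5*k,d.round(4),round(-t,3))
```

```text
t 29.65 pos [ 448.1 -127.9  128.2] rot [ -90.     0.  -179.7] F [-1.8 -4.   1.2] gap 17.5
row [0.0011, 0.0022, -0.0005, -0.0004, 0.0005, -0.0004]
118.89051395398674 179.97370601426536
5 [-0.0004  0.      0.0105] -0.087
10 [-0.0017  0.      0.0208] -0.175
15 [-0.0039  0.      0.0311] -0.262
20 [-0.007   0.      0.0411] -0.349
25 [-0.011   0.      0.0508] -0.436
30 [-0.0157  0.      0.0601] -0.524
35 [-0.0213  0.      0.069 ] -0.611
40 [-0.0276  0.      0.0773] -0.698
45 [-0.0347  0.      0.0851] -0.785
50 [-0.0423  0.0001  0.0922] -0.873
55 [-0.0506  0.0001  0.0986] -0.96
60 [-5.940e-02  1.000e-04  1.043e-01] -1.047
65 [-6.870e-02  1.000e-04  1.092e-01] -1.134
70 [-7.830e-02  1.000e-04  1.132e-01] -1.222
75 [-8.830e-02  1.000e-04  1.164e-01] -1.309
80 [-9.850e-02  1.000e-04  1.187e-01] -1.396
85 [-1.089e-01  1.000e-04  1.202e-01] -1.484
90 [-1.193e-01  1.000e-04  1.207e-01] -1.571
```

>>> arm_command([
  [0,0,0.005,0,-0.042,0],
  [-0.001,0,0.013,0,-0.109,0],
  [-0.003,0,0.024,0,-0.2,0],
  [-0.005,0,0.034,0,-0.288,0],
  [-0.009,0,0.045,0,-0.38,0],
  [-0.013,0,0.055,0,-0.475,0],
  [-0.0185,0,0.0645,0,-0.567,0],
  [-0.0245,0,0.073,0,-0.655,0],
  [-0.031,0,0.081,0,-0.74,0],
  [-0.0347,0,0.085,0,-0.785,0],
])

```text
time: 30.9
tool_pos: [483.7, -212.3, 128.2]
tcp_rot: [-90.0, 0.1, -134.6]
ft_force: [-1.3, 1.6, 2.8]
finger_gap: 17.3
```

Run:
```python
from mv import *
go(567.5,-248,128,-89.7)
s=r.sense();R=Ro.from_euler('xyz',s['tcp_rot'],degrees=True)
c=np.array([567,-128.]);p0=s['tool_pos'][:2];d0=p0-c;rad=np.linalg.norm(d0);a0=np.arctan2(d0[1],d0[0]);print(rad,np.degrees(a0)%360)
for k in range(1,11):
    t=np.radians(4.7*k); q=rad*np.array([np.cos(a0+t),np.sin(a0+t)])-d0
    d=R.inv().apply([q[0],q[1],0])/1000;print(4.7*k,d.round(4),round(-t,3))
b=r.snapshot("side")[:,:,::-1];a=cv2.resize(b[165:265,275:395],None,fx=5,fy=5,interpolation=cv2.INTER_CUBIC)
cv2.imwrite("pics/i1.png",a)
```

```text
t 30.9 pos [ 483.7 -212.3  128.2] rot [-9.000e+01  1.000e-01 -1.346e+02] F [-1.3  1.6  2.8] gap 17.3
row [-0.0333, 0.0002, 0.0847, -0.0003, -0.7833, -0.0013]
118.47177467326291 225.34785396629198
4.7 [-0.0004 -0.      0.0097] -0.082
9.4 [-0.0016 -0.      0.0194] -0.164
14.100000000000001 [-0.0035 -0.      0.0289] -0.246
18.8 [-0.0063 -0.      0.0382] -0.328
23.5 [-0.0098  0.      0.0473] -0.41
28.200000000000003 [-0.014  0.     0.056] -0.492
32.9 [-0.0189  0.      0.0644] -0.574
37.6 [-0.0245  0.      0.0723] -0.656
42.300000000000004 [-0.0307  0.      0.0798] -0.738
47.0 [-0.0376  0.      0.0867] -0.82
```

View pics/i1.png

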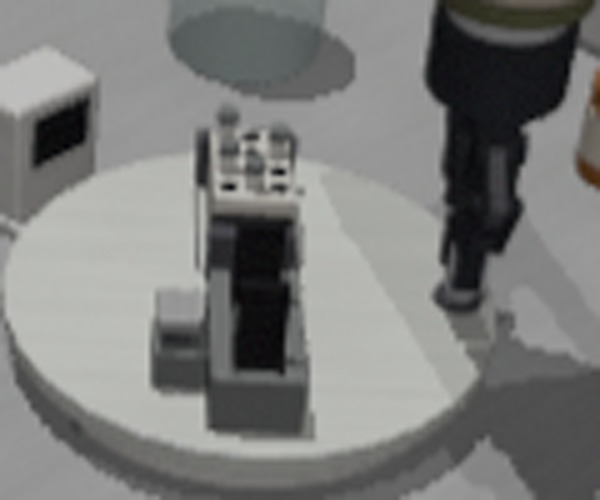

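The table has turned about 45° with the rack still held. I continue the arc to 90°.

>>> arm_command([
  [-0.0004,0,0.0097,0,-0.082,0],
  [-0.0016,0,0.0194,0,-0.164,0],
  [-0.0035,0,0.029,0,-0.246,0],
  [-0.0063,0,0.038,0,-0.328,0],
  [-0.0098,0,0.047,0,-0.41,0],
  [-0.014,0,0.056,0,-0.492,0],
  [-0.019,0,0.0644,0,-0.574,0],
  [-0.0245,0,0.0723,0,-0.656,0],
  [-0.0305,0,0.0795,0,-0.735,0],
  [-0.0345,0,0.084,0,-0.783,0],
])

```text
time: 32.2
tool_pos: [567.9, -246.6, 128.2]
tcp_rot: [-89.9, 0.0, -89.8]
ft_force: [2.1, 1.7, 0.7]
finger_gap: 17.7
```

Run:
```python
from mv import *
go(567,-248,128,-89.7)
b=r.snapshot("side")[:,:,::-1];a=cv2.resize(b[165:265,275:395],None,fx=5,fy=5,interpolation=cv2.INTER_CUBIC)
cv2.imwrite("pics/j1.png",a)
```

```text
t 32.2 pos [ 567.9 -246.6  128.2] rot [-89.9   0.  -89.8] F [2.1 1.7 0.7] gap 17.7
row [0.0014, 0.0002, -0.0009, -0.0012, -0.0009, -0.0006]
```

View pics/j1.png

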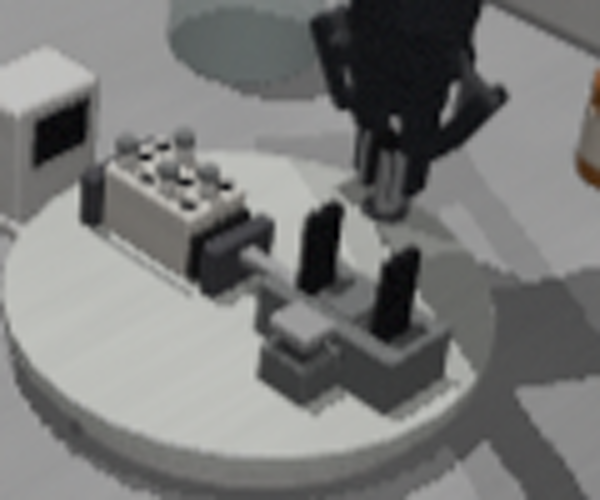

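>>> arm_command([
  [0,0,0,0,0,0],
  [0,0,0,0,0,0],
  [0,0,0,0,0,0],
  [0,0,0,0,0,0],
  [0,0,0,0,0,0],
  [0,0,0,0,0,0],
  [0,-0.01,0,0,0,0],
  [0,-0.035,0,0,0,0],
  [0,-0.07,0,0,0,0],
  [0,-0.1,0,0,0,0],
], jaw=-1)

```text
time: 33.5
tool_pos: [567.4, -247.2, 230.2]
tcp_rot: [-89.9, -0.0, -89.8]
ft_force: [0.3, 0.1, -2.2]
finger_gap: 85.5
```

Run:
```python
from mv import *
go(492,-86,230,-89.7)
b=r.snapshot("side")[:,:,::-1];a=cv2.resize(b[175:265,275:375],None,fx=7,fy=6.5,interpolation=cv2.INTER_CUBIC)
a=cv2.resize(b[175:265,275:375],None,fx=6,fy=6,interpolation=cv2.INTER_CUBIC)
cv2.imwrite("pics/k1.png",a)
b=r.snapshot("top")[:,:,::-1];c=cv2.resize(b[165:265,275:385],None,fx=6,fy=6,interpolation=cv2.INTER_CUBIC)
cv2.imwrite("pics/k2.png",c)
for n in("top","side"):
  for t in("post_top","tab_top","trigger_mid"): print(n,t,[(np.round(d['position'],1),round(d['conf'],2)) for d in r.spot_point(n,t)][:3])
```

```text
t 33.5 pos [ 567.4 -247.2  230.2] rot [-89.9  -0.  -89.8] F [ 0.3  0.1 -2.2] gap 85.5
row [-0.1614, -0.0, -0.0749, -0.0013, -0.0022, 0.0007]
top post_top [(array([371.4, 215.5]), 0.77)]
top tab_top [(array([331.4, 193.7]), 0.68), (array([319.8, 235.6]), 0.66)]
top trigger_mid [(array([335.1, 234.8]), 0.83)]
side post_top [(array([352.7, 192.2]), 0.97)]
side tab_top [(array([336.4, 226.7]), 0.43)]
side trigger_mid [(array([345.4, 209.3]), 0.65)]
```

View pics/k1.png

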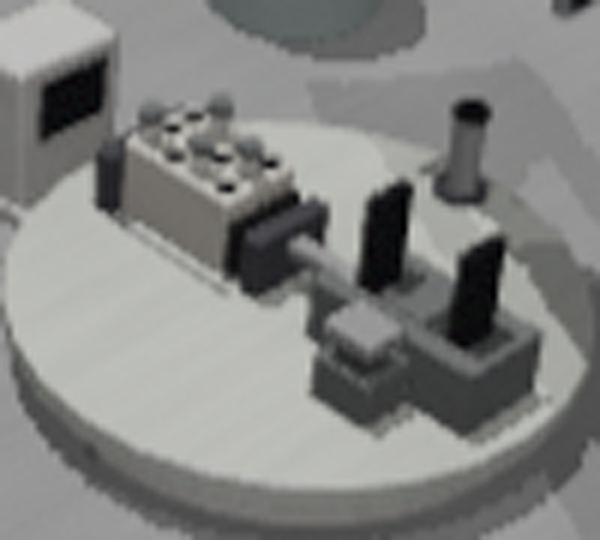

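View pics/k2.png

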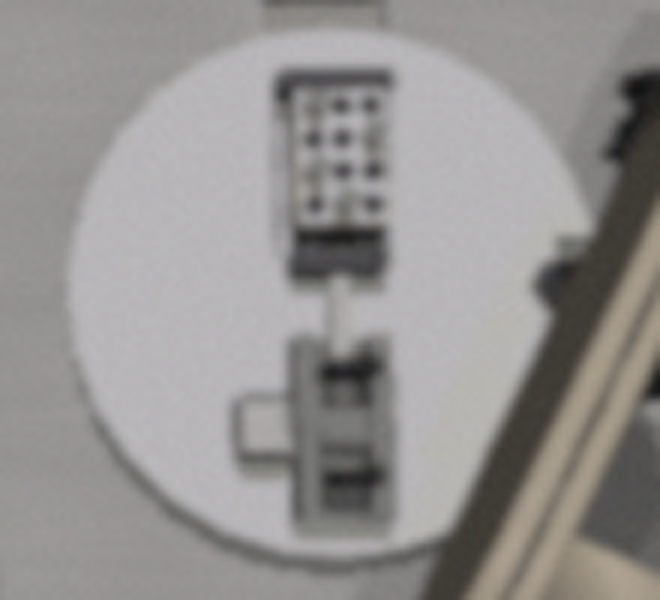

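Run:
```python
from mv import *
print(unproj("side",(275+365.5/6-.5,175+330.5/6-.5),86),unproj("top",(275+264.5/6-.5,165+428.5/6-.5),86),unproj("side",(336.4,226.7),86),unproj("top",(319.8,235.6),86))
print("post",unproj("side",(275+472/6-.5,175+110/6-.5),92))
```

```text
[488.64816251 -83.43937529  86.        ] [491.23953045 -84.78357941  86.        ] [495.27889208 -94.53695016  86.        ] [492.19703724 -88.49876867  86.        ]
post [ 567.47230595 -245.7513896    92.        ]
```

>>> arm_command([
  [-0.01,0,-0.005,0,0,0],
  [-0.03,0,-0.014,0,0,0],
  [-0.055,0,-0.025,0,0,0],
  [-0.08,0,-0.037,0,0,0],
  [-0.105,0,-0.049,0,0,0],
  [-0.13,0,-0.06,0,0,0],
  [-0.15,0.01,-0.07,0,0,0],
  [-0.16,0.025,-0.076,0,0,0],
  [-0.163,0.04,-0.076,0,0,0],
  [-0.163,0.055,-0.076,0,0,0],
], jaw=1, force=30)

```text
time: 35.15
tool_pos: [490.6, -84.4, 171.6]
tcp_rot: [-90.0, -0.0, -89.8]
ft_force: [0.1, 0.4, -3.9]
finger_gap: 0.1
```

Run:
```python
from mv import *
go(491,-84.5,150,-89.7)
b=r.snapshot("side")[:,:,::-1];a=cv2.resize(b[175:265,275:375],None,fx=6,fy=6,interpolation=cv2.INTER_CUBIC)
cv2.imwrite("pics/l1.png",a)
```

```text
t 35.15 pos [490.6 -84.4 171.6] rot [-90.   -0.  -89.8] F [ 0.1  0.4 -3.9] gap 0.1
row [0.0001, 0.0216, 0.0005, 0.0005, -0.0022, 0.0]
```

View pics/l1.png

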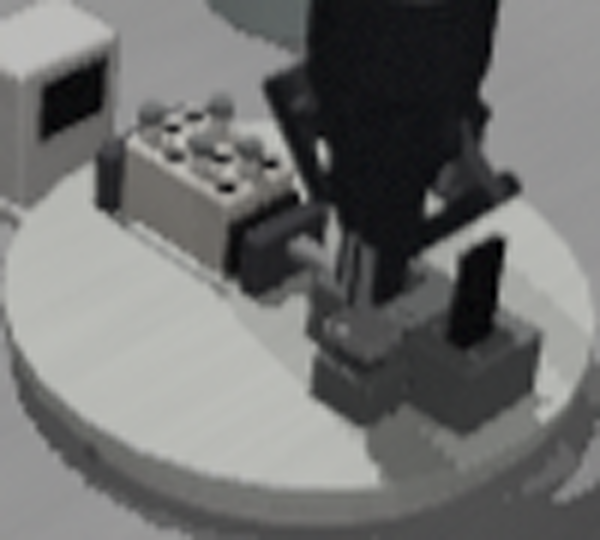

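The closed fingertips are over the tab (crop pixel (365,300); tab at (365,330)). Press and hold.

>>> arm_command([
  [0,0.007,0,0,0,0],
  [0,0.013,0,0,0,0],
  [0,0.018,0,0,0,0],
  [0,0.021,0,0,0,0],
  [0,0.0225,0,0,0,0],
  [0,0.0225,0,0,0,0],
  [0,0.0225,0,0,0,0],
  [0,0.0225,0,0,0,0],
  [0,0.0225,0,0,0,0],
  [0,0.0225,0,0,0,0],
])

```text
time: 36.45
tool_pos: [490.8, -84.3, 150.5]
tcp_rot: [-90.0, 0.0, -89.8]
ft_force: [0.6, -1.4, -0.3]
finger_gap: 0.2
```

Run:
```python
from mv import *
go(491,-84.5,150,-89.7)
b=r.snapshot("side")[:,:,::-1];a=cv2.resize(b[175:265,275:375],None,fx=6,fy=6,interpolation=cv2.INTER_CUBIC)
cv2.imwrite("pics/m1.png",a)
```

```text
t 36.45 pos [490.8 -84.3 150.5] rot [-90.    0.  -89.8] F [ 0.6 -1.4 -0.3] gap 0.2
row [0.0002, 0.0005, 0.0002, -0.0004, -0.0022, -0.0]
```

View pics/m1.png

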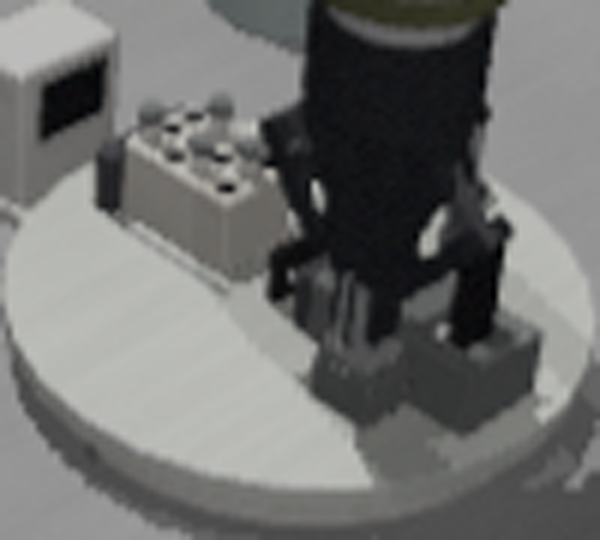

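The jaw has run back to about (285,270) and the rack stands. I hold longer with 1 mm more, then lift.

>>> arm_command([
  [0,0.001,0,0,0,0],
  [0,0.001,0,0,0,0],
  [0,0.001,0,0,0,0],
  [0,0.001,0,0,0,0],
  [0,0.001,0,0,0,0],
  [0,0.001,0,0,0,0],
  [0,0.001,0,0,0,0],
  [0,0.001,0,0,0,0],
  [0,0.001,0,0,0,0],
  [0,0.001,0,0,0,0],
])

```text
time: 37.75
tool_pos: [490.7, -84.3, 149.5]
tcp_rot: [-90.0, -0.0, -89.8]
ft_force: [2.0, 0.8, 1.7]
finger_gap: 0.1
```

>>> arm_command([
  [0,-0.005,0,0,0,0],
  [0,-0.015,0,0,0,0],
  [0,-0.03,0,0,0,0],
  [0,-0.055,0,0,0,0],
  [0,-0.08,0,0,0,0],
  [0,-0.1,0,0,0,0],
  [-0.03,-0.12,-0.02,0,0,0],
  [-0.07,-0.13,-0.05,0,0,0],
  [-0.11,-0.13,-0.08,0,0,0],
  [-0.15,-0.13,-0.1,0,0,0],
])

```text
time: 39.0
tool_pos: [388.9, 66.4, 280.4]
tcp_rot: [-89.9, 0.0, -89.9]
ft_force: [1.2, -0.2, -2.0]
finger_gap: -0.2
```

Run:
```python
from mv import *
go(491,-84.5,150,-89.7)
b=r.snapshot("side")[:,:,::-1];a=cv2.resize(b[175:265,275:375],None,fx=6,fy=6,interpolation=cv2.INTER_CUBIC)
cv2.imwrite("pics/n1.png",a);cv2.imwrite("pics/n3.png",b)
b=r.snapshot("top")[:,:,::-1];c=cv2.resize(b[165:265,275:385],None,fx=6,fy=6,interpolation=cv2.INTER_CUBIC)
cv2.imwrite("pics/n2.png",c)
```

```text
t 39.0 pos [388.9  66.4 280.4] rot [-89.9   0.  -89.9] F [ 1.2 -0.2 -2. ] gap -0.2
row [0.1511, 0.1305, 0.1016, -0.001, -0.0028, -0.0001]
```

View pics/n1.png

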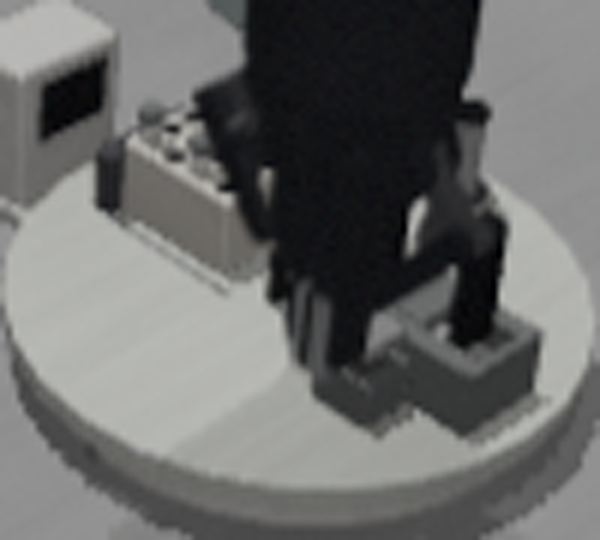

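View pics/n2.png

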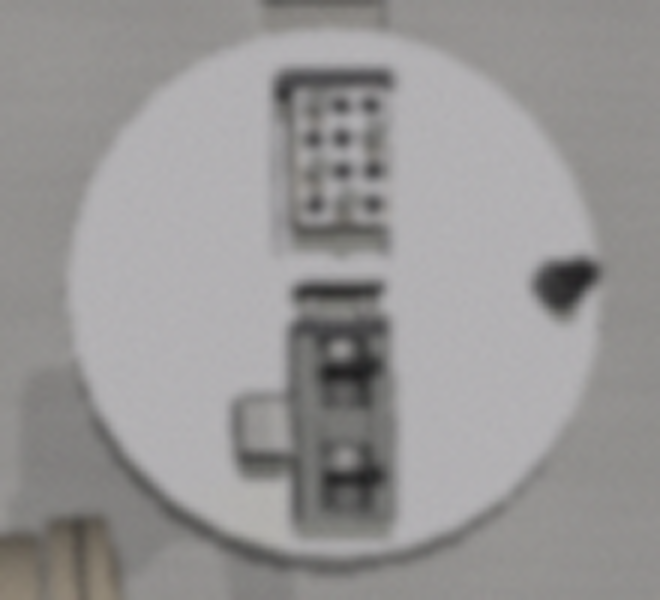

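View pics/n3.png

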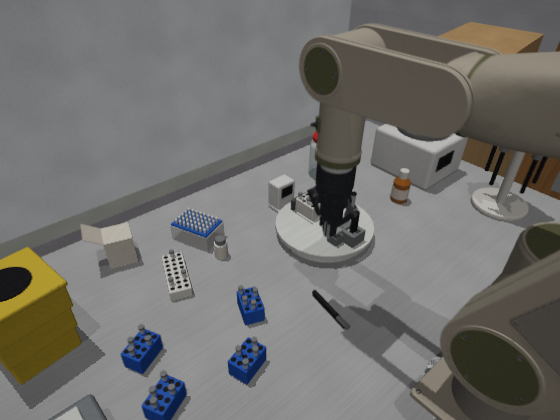

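The last top view shows the jaw fully open: the pad is at crop pixel (338,292), level with the disc's axis. It is clear of the rack at (340,155). The tab is up, the leaves are apart, the robot touches nothing and the bystanders have not moved.

```bash
python3 -c "
from bench import r
print(r.hand_in()); s=r.sense(); print(s['time'],s['ft_force'])"
```

```text
the job is handed in; nothing more can be done
None
the job is handed in; nothing more can be done
```

I did every step of the task and handed the job in at about 39 s of the 72 s allowed; the hand-in gives no verdict.

- **Loading:** I took the white 4x3 rack across its width, set it between the open jaws and let go.
- **Clamping:** I squeezed the trigger fully four times (gap about 34 mm each time). The pictures then showed the rack against the fixed jaw and the leaves sprung back.
- **Turning:** I pinched the post and led it a quarter turn anticlockwise. By then the side force on the tool was only about 2 N. A later picture showed the post within about 2 mm of its expected place.
- **Releasing:** I held the tab about 8 to 9 mm down for roughly 2 s, and the jaw ran back.

The last pictures, taken just before hand-in, showed:
- the jaw fully open and clear of the rack;
- the rack upright against the fixed jaw, and the table in its second notch;
- the tab and trigger up, the arm clear, and no bystander moved.

No check failed, but three things were less certain:
- **Unmeasured values:** the clamp force on the rack and the exact joint angles could not be read, so those rest on the pictures and the wrist force.
- **Camera disagreement:** at the start the two cameras differed by up to 8 mm on the post's sideways position. The pinch still closed on it cleanly.
- **Trigger off-centre:** the first squeeze pushed the tool sideways with 8 N. I moved it 1 mm, and the force fell to about 4 N.

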